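# Slide the steel plate out over the step's edge

### The job

On the low wooden step on the parts counter, slide the flat steel plate with the yellow-painted end toward the step's metal-trimmed far edge, pushing it with the fingertips and never gripping or lifting it, until the whole yellow end and nothing more hangs out past the edge, with the plate square to that edge, so that the customer can pick it up by the paint. Leave the blue-ended plate and everything else where they are, and finish clear of everything.

Things in the scene. Friction and masses are not known exactly. Their poses are not given: they have to be found in the camera images.
- step: fixed low step of dark wood on the counter, 270 (x) x 430 (y) x 40 high; origin at the centre of its underside, on the counter top; its +x axis points away from the robot (turned by up to 0.3 rad either way), toward its far edge, which has a 12 mm wide aluminium strip, flush on top
- edge (a point): middle of the step's far top edge: 135 mm along +x from the step's origin and 40 above the counter; the edge runs along the step's y axis; axes as the step's
- plate: loose flat steel plate, 140 (x) x 100 (y) x 6 thick, 0.4 to 0.7 kg, on the step; the 35 mm at its +x end are yellow, the rest bare steel with dark spots; origin at the centre of its underside, so the end faces lie 70 mm along +x (yellow) and -x (bare); it starts wholly on the step, yellow end toward the far edge and up to 60 mm short of it, up to 0.2 rad off square; slides with plain friction, a few N
- paint_line (a point): middle of the line on the plate's top where the yellow paint ends: 35 mm along +x from the plate's origin, 6 above its underside; it is to end over the step's edge
- blue_plate: a like plate, 140 x 100 x 6, with a blue-painted end, loose, lying on the step beside the yellow-ended one (on either side of it, about 50 mm between them); not to be moved; origin at the centre of its underside
- bearing: steel bearing race, ring of 40 outside diameter, 22 bore, 16 high, loose on the step near its far left corner; origin at the centre of its underside
- hub_nut: brass hub nut, 38 diameter, 30 high, loose on the step near its far right corner; origin at the centre of its underside
- grease_jar: jar with red cap, 64 diameter, 75 high, loose on the counter left of the step; origin at the centre of its underside
- pad_box: closed cardboard carton, 100 x 110 x 55 high, loose on the counter right of the step; origin at the centre of its underside
- mug: blue mug, 80 diameter, 90 high, loose on the counter right of the step; origin at the centre of its underside
- driver: screwdriver lying on the counter left of the step, loose, handle toward its -x; origin on its underside
Not all that is in view belongs to the job. Leave any green or pink look-alike of the plate alone.

How it is judged:
At the end, for the whole second after the job is handed in: The plate lies flat and still on the step, whole width on it, the line where its yellow paint ends over the step's far edge within 7 mm, the plate square to that edge within 0.12 rad (7 degrees) (x of paint_line in the frame of step between 0.128 and 0.142 m and y of paint_line in the frame of step between -0.165 and 0.165 m and angle between the x axis of plate and the x axis of step, either way round below 0.12 rad and z of plate in the frame of step between 0.036 and 0.044 m and angle between plate's own z axis and vertical below 0.04 rad and linear speed of plate below 0.01 m/s); the robot touches nothing.
It fails at once if the yellow-ended plate is lifted more than 8 mm off the step (z of plate in the frame of step above 0.048 m).
It fails at once if the yellow-ended plate is tipped by more than 0.15 rad (angle between plate's own z axis and vertical above 0.15 rad).
It fails at once if another loose thing is moved more than 15 mm (distance of any of blue_plate, bearing, hub_nut, grease_jar, pad_box, mug, driver from where it was at the start of the episode above 0.015 m).
It also fails if it takes over 48 s, if anything falls off the work surface, if the arm or the gripper's body presses on something with over 40 N, if the wrist force passes 120 N, or if a joint passes its speed limit or range.

### The arm

A 6-joint arm with a two-finger parallel gripper is mounted at the origin on the work surface. World frame = base frame: x ahead of the robot, y to its left, z up, the work surface at z = 0. Lengths are in m, angles in rad, forces in N, time in s.
With the tool pointing down it reaches from about 0.3 to 0.775 m from the base axis. Payload 14.6 kg.
Tool frame: the origin (TCP) lies on the centre line of the jaws, within the pads' length; the fingertips stand 17 mm ahead of it and the grasp point (between the pads) lies 2 mm behind it; z points along the fingers, y is the direction in which the jaws open and shut (so a half turn about z gives the same grasp; the last joint's range is limited). The gripper opens to 94 mm and grips with 3 to 60 N. Pads are 16 mm wide; open, the fingers measure 119 mm over their backs; the gripper's body (75 mm by 177 mm) begins 78 mm behind the grasp point.
Start: joints at [-1.288, 0.3, 1.521, -0, 1.321, -0.067], TCP at [0.188, -0.517, 0.201] pointing down, gripper open.
Joint ranges: [-3.03, 3.03], [-0.79, 2.21], [0.23, 2.52], [-1.04, 4.18], [0, 3.07], [-2.55, 2.55]. Speed limits (rad/s): [2.22, 2.22, 2.57, 3.14, 3.14, 3.14].

### API

Orientations are given as [roll, pitch, yaw] about the fixed x, y, z axes, in that order (R = Rz(yaw) Ry(pitch) Rx(roll)).
In Python, from plant import telemetry, eyes, job gives the robot as it stands. The module is installed in compiled form; this text tells all that it offers.
- The arm moves only by the tool servo_tool, never from a script. Its argument "plan" is a list that holds one entry, the list of rows, each a list of 7 numbers: the turn, a rotation vector about the world's x, y, z in rad, then the shift along the world's x, y, z in cm, then the gripper command: -1 is shut, 1 is fully open, values between are in proportion. A call has 1 to 8 rows; each row is the pose to reach, as a shift and turn from the pose commanded when the call began; what a row does not reach only later rows make up. A row lasts 1/10 s, in which the tool goes at most 50 mm and 8.59 degrees, less where a joint would pass 70% of its speed; a pose out of reach is approached as far as the arm can. A call with a gripper value outside its range is refused whole. The fingers move at their own pace and stop on an object; the grip force is fixed at half the most. Time passes only in rows, so rows that repeat a pose let the fingers close. It gives the time, the measured TCP pose, the force and the opening at its end, in the units of the state.
- telemetry.get_obs(): the state, without advancing time (a new reading comes with each control period).
- eyes.grab_frame(name): name is "scene" or "top" or "wrist"; returns the picture (400x640x3 uint8, red, green, blue); there is no depth.
- eyes.camera_model(name): a dict with "vfov" (degrees; the focal length in pixels is half the picture's height over the tangent of half this angle, whatever the lens; pixels are square), "cx", "cy" (the principal point, pixels), "origin" and "attitude" of the camera in the world; the wrist camera has in their place "T_tool_cam" (4x4, takes a point from camera to tool coordinates, whose origin is the TCP and whose axes are the flange's). Camera axes: x right, y up, looking along -z (the intrinsics and any distortion apply to the point x, -y, -z); pixel columns grow to the right and rows downward; lengths in m; the calibration is good to about 2 mm. The wrist camera is an equidistant fisheye: a pixel r from the principal point sees the ray r / f radians off the axis. A picture is of the moment at which its call begins: read the wrist's pose just before it. camera_model takes no time and is no camera call.
- job.close_job(): hands the job in, once; it reports no verdict.
The state is a dict: "time": time; "qpos": joint angles; "qvel": joint speeds; "effort": joint torques, N m; "position": TCP position; "orientation": TCP orientation; "force": force on the tool from outside, world axes, zero at the start; "moment": the same for the moment, N m; "gripper_width": finger opening in m.
Only numpy, scipy, OpenCV 4.12 (cv2) and the standard library are available. Lean on these libraries where they do the work, as an engineer would, in place of code of your own. Each camera call takes 0.05 s, during which the arm holds its last target.

## Working session

There is one attempt and no reset: what is moved stays moved. The work goes in short steps, Python scripts to look and compute and a tool call to move; the robot and the scene stay as the last step left them, time stands still between calls to the robot, and variables do not carry over. Pictures are saved under pics/ and viewed, and the job is handed in when it is done.

Besides the shell and the picture viewer there is one more tool, called after "Emit:" by a JSON object that holds its "api" and its "payload". servo_tool: Moves the arm, as the interface text tells. Its arguments: {"type":"object","properties":{"plan":{"type":"array"}},"required":["plan"]}

```bash
mkdir -p pics; python3 - <<'E'
from plant import telemetry, eyes, job
import cv2
print(telemetry.get_obs())
for n in ("top","scene"):
    im=eyes.grab_frame(n); cv2.imwrite(f"pics/{n}0.png",im[:,:,::-1]); print(n,eyes.camera_model(n))
print(eyes.camera_model("wrist"))
E
```

```text
{'time': 0.0, 'qpos': array([-1.28763108e+00,  3.00459558e-01,  1.52162392e+00, -7.84001093e-06,
        1.32067958e+00, -6.65933466e-02]), 'qvel': array([ 0.00087542,  0.00023975, -0.00058908,  0.00154318, -0.00114959,
        0.00079583]), 'effort': array([-3.56851167e-03, -5.31807232e+01, -3.52739775e+01,  7.06488127e-02,
        2.42927636e-02, -9.69820371e-05]), 'position': array([ 0.18838916, -0.51643079,  0.20047454]), 'orientation': array([-3.14042433e+00, -7.03070602e-05,  3.49760493e-01]), 'force': array([-0.27639882,  0.08140757,  0.12514638]), 'moment': array([-0.05788291, -0.02946937, -0.04239515]), 'gripper_width': 0.09389797400775009}
top {'vfov': 57.09464101416705, 'cx': 317.9385620820224, 'cy': 198.1360766572019, 'origin': array([ 0.38008419, -0.00662081,  1.28485454]), 'attitude': array([ 0.10135677, -0.01565518, -1.56415574])}
scene {'vfov': 49.093043976408545, 'cx': 323.9341175479161, 'cy': 202.0960104546542, 'origin': array([1.14536012, 0.44218686, 0.90103481]), 'attitude': array([0.76225206, 0.01465904, 2.14386776])}
{'vfov': 65.70646984690485, 'cx': 316.847956338856, 'cy': 201.09635627521934, 'T_tool_cam': array([[ 1.57571584e-03,  9.71125029e-01,  2.38565914e-01,
         6.98075471e-02],
       [ 9.99998591e-01, -1.39199849e-03, -9.38562609e-04,
         4.99324600e-04],
       [-5.79378249e-04,  2.38567057e-01, -9.71125854e-01,
        -1.83932807e-01],
       [ 0.00000000e+00,  0.00000000e+00,  0.00000000e+00,
         1.00000000e+00]])}
```

View pics/top0.png

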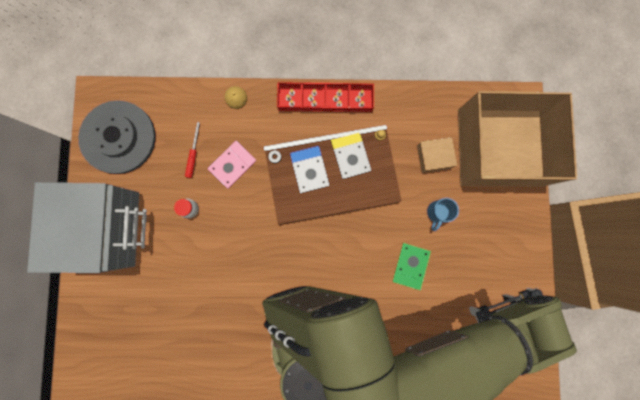

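View pics/scene0.png

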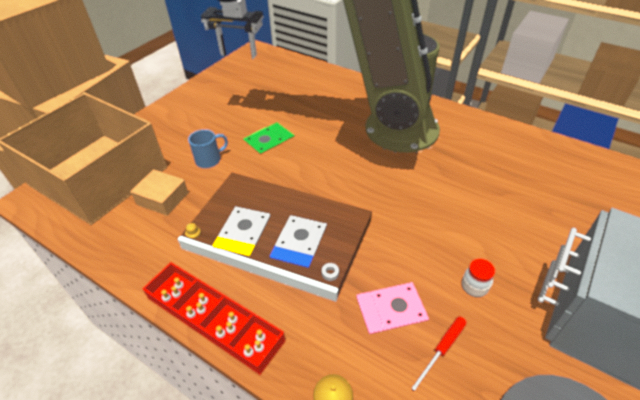

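The top view shows four plate-like things: yellow-ended (350,157), blue-ended (310,170), a pink look-alike (232,165) and a green one (412,266). The target is the one with the yellow end, at (350,157), and it lies next to the hub nut (381,134). The scene view agrees, with the yellow end at (234,247).

```bash
cat > h.py <<'E'
import numpy as np, cv2
from scipy.spatial.transform import Rotation as R
from plant import telemetry, eyes
def pose():
    o=telemetry.get_obs(); T=np.eye(4); T[:3,:3]=R.from_euler('xyz',o['orientation']).as_matrix(); T[:3,3]=o['position']; return T
def cam(n,T=None):
    m=eyes.camera_model(n); f=200/np.tan(np.radians(m['vfov']/2))
    if n=='wrist': M=T@m['T_tool_cam']; return f,m['cx'],m['cy'],M[:3,:3],M[:3,3],True
    return f,m['cx'],m['cy'],R.from_euler('xyz',m['attitude']).as_matrix(),m['origin'],False
def toplane(c,uv,z):
    f,cx,cy,Rm,o,fish=c; uv=np.asarray(uv,float).reshape(-1,2); d=(uv-[cx,cy])
    if fish:
        r=np.hypot(*d.T); th=r/f; s=np.where(r>0,np.sin(th)/np.maximum(r,1e-9),0)
        v=np.c_[d[:,0]*s,-d[:,1]*s,-np.cos(th)]
    else: v=np.c_[d[:,0]/f,-d[:,1]/f,-np.ones(len(d))]
    w=v@Rm.T; return o+w*((z-o[2])/w[:,2])[:,None]
def proj(c,P):
    f,cx,cy,Rm,o,fish=c; v=(np.asarray(P,float).reshape(-1,3)-o)@Rm
    x,y,z=v[:,0],-v[:,1],-v[:,2]
    if fish:
        r=np.hypot(x,y); k=f*np.arctan2(r,z)/np.maximum(r,1e-9); return np.c_[cx+k*x,cy+k*y]
    return np.c_[cx+f*x/z,cy+f*y/z]
E
python3 - <<'E'
from h import *
for n in('top','scene'):
    im=cv2.imread(f'pics/{n}0.png'); hsv=cv2.cvtColor(im,cv2.COLOR_BGR2HSV); c=cam(n)
    for name,lo,hi in(('yellow',(24,180,150),(34,255,255)),('blue',(105,170,100),(120,255,255))):
        m=cv2.inRange(hsv,lo,hi); 
        for ct in cv2.findContours(m,0,2)[0]:
            if cv2.contourArea(ct)>60:
                r=cv2.minAreaRect(ct); b=cv2.boxPoints(r); print(n,name,cv2.contourArea(ct),b.round(1).tolist()); print(toplane(c,b,.046).round(3)[:,:2].tolist(), toplane(c,r[0],.046).round(3))
c=cam('top'); print('strip',toplane(c,[(265,148.5),(387,127.5)],.04).round(3),'near corners',toplane(c,[(278.5,223),(399,201)],.04).round(3))
E
```

```text
scene yellow 108.5 [[326.0, 390.0], [341.0, 390.0], [341.0, 399.0], [326.0, 399.0]]
[[0.882, 0.262], [0.867, 0.286], [0.881, 0.295], [0.896, 0.271]] [[0.881 0.279 0.046]]
scene yellow 395.5 [[212.0, 247.1999969482422], [214.6999969482422, 235.60000610351562], [254.3000030517578, 244.8000030517578], [251.60000610351562, 256.29998779296875]]
[[0.742, -0.162], [0.711, -0.182], [0.68, -0.078], [0.712, -0.061]] [[ 0.711 -0.12   0.046]]
scene blue 370.0 [[270.5, 257.1000061035156], [273.1000061035156, 246.5], [311.5, 256.1000061035156], [308.79998779296875, 266.70001220703125]]
[[0.689, -0.021], [0.66, -0.035], [0.634, 0.061], [0.663, 0.073]] [[0.661 0.02  0.046]]
scene blue 1451.0 [[554.4000244140625, 130.10000610351562], [562.7999877929688, 102.5999984741211], [616.4000244140625, 119.0], [607.9000244140625, 146.60000610351562]]
[[-0.185, 0.436], [-0.358, 0.424], [-0.35, 0.591], [-0.185, 0.592]] [[-0.266  0.513  0.046]]
strip [[ 0.677  0.158  0.04 ]
 [ 0.756 -0.264  0.04 ]] near corners [[ 0.421  0.107  0.04 ]
 [ 0.499 -0.302  0.04 ]]
```

```bash
python3 - <<'E'
import cv2
im=cv2.imread('pics/top0.png')[110:240,250:410]; cv2.imwrite('pics/top0c.png',cv2.resize(im,None,fx=4.5,fy=4.5,interpolation=2))
E
```

```text
(no output)
```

View pics/top0c.png

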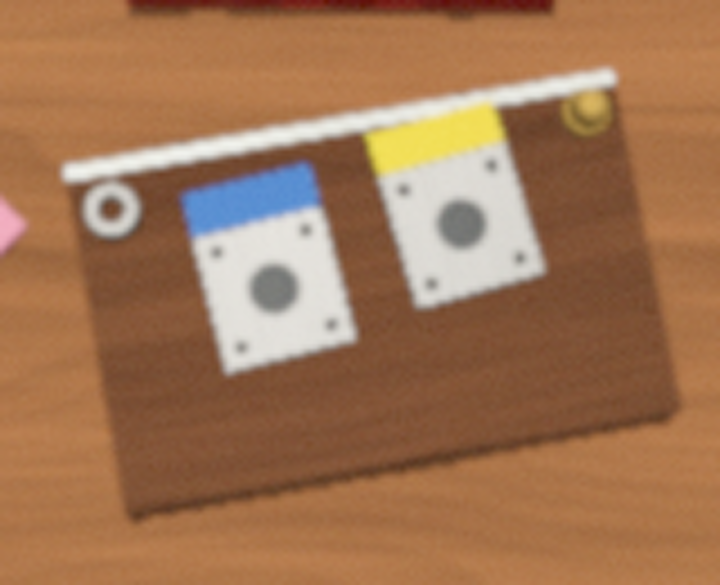

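The crop confirms the choice: the yellow end at crop (437,137) is nearest the aluminium strip, between the blue-ended plate and the hub nut. Next I move over it to get a precise wrist-camera view.

Emit:
{"api": "servo_tool", "payload": {"plan": [[[0,0,-0.02,4,4,0,0.1],[0,0,-0.04,8,8,0,0.1],[0,0,-0.07,11.4,11.4,0,0.1],[0,0,-0.1,14.8,14.8,0,0.1],[0,0,-0.12,18.2,18.2,0,0.1],[0,0,-0.14,21.6,21.6,0,0.1],[0,0,-0.16,25,25,0,0.1],[0,0,-0.16,28.4,28.4,0,0.1]]]}}

```text
time: 0.9
position: [0.4724, -0.232, 0.2009]
orientation: [-3.141, 0.0, 0.189]
force: [-0.2, -1.1, 0.2]
gripper_width: 0.0516
```

Emit:
{"api": "servo_tool", "payload": {"plan": [[[0,0,0,3,3,0,0.1],[0,0,0,6,6,0,0.1],[0,0,0,8.5,8.5,0,0.1],[0,0,0,9.6,9.6,0,0.1],[0,0,0,9.6,9.6,0,0.1],[0,0,0,9.6,9.6,0,0.1],[0,0,0,9.6,9.6,0,0.1]]]}}

```text
time: 1.6
position: [0.5666, -0.139, 0.2011]
orientation: [3.142, 0.0, 0.188]
force: [-0.4, 0.5, -0.8]
gripper_width: 0.0516
```

```bash
python3 - <<'E'
from h import *
o=telemetry.get_obs(); print(o['time'],o['position'],o['orientation'],o['gripper_width'],o['force'])
np.save('T1.npy',pose()); cv2.imwrite('pics/w1.png',eyes.grab_frame('wrist')[:,:,::-1])
E
```

```text
1.6 [ 0.56657734 -0.13898666  0.20111355] [3.14151145e+00 1.62265146e-04 1.88433819e-01] 0.05164399645446808 [-0.38989426  0.51603735 -0.77112856]
```

View pics/w1.png

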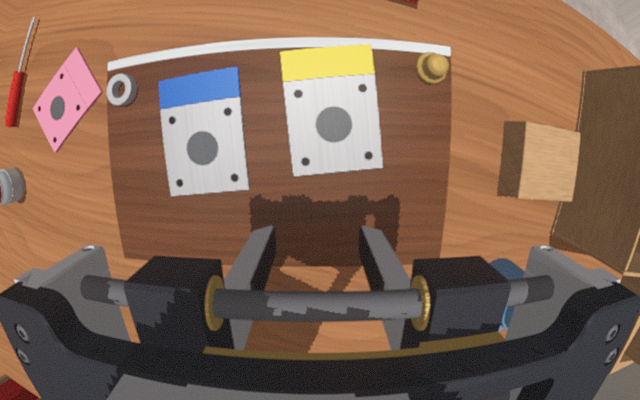

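The wrist view shows the yellow plate with corners near (281,50), (372,44), (382,168) and (293,176). The strip's outer edge runs (108,65) – (280,40) – (450,50). The fingers are in front of the bare end and clear of it. Now I measure.

```bash
cat > meas.py <<'E'
from h import *
def line_edge(im,c,z,cols,lo,hi):
    # strip outer edge: first bright-white -> going from above, subpixel half-level
    g=im.min(axis=2).astype(float); pts=[]
    for u in cols:
        col=g[lo:hi,u]; w=np.where(col>165)[0]
        if len(w)==0: continue
        k=w[0]
        if k<1: continue
        a,b=col[k-1],col[k]; half=(np.median(col[:max(k-2,1)])+col[min(k+2,len(col)-1)])/2
        j=k
        while j>1 and col[j-1]>half: j-=1
        a,b=col[j-1],col[j]; pts.append((u, lo+j-1+(half-a)/(b-a) if b>a else lo+j))
    P=toplane(c,pts,z)[:,:2]; return np.array(pts),P
def fit(P):
    for _ in range(4):
        vx,vy,x,y=cv2.fitLine(P.astype(np.float32),cv2.DIST_HUBER,0,1e-4,1e-4).ravel()
        n=np.array([-vy,vx]); e=(P-[x,y])@n; P=P[abs(e)<max(2*e.std(),.0008)]
    n=n*np.sign(n[0]); return np.array([x,y]),n,e.std(),len(P)
def quad(mask):
    ct=max(cv2.findContours(mask,0,1)[0],key=cv2.contourArea); return ct.reshape(-1,2)
E
cat > m1.py <<'E'
import sys
from meas import *
tag=sys.argv[1]; im=cv2.imread(f'pics/{sys.argv[2]}.png'); c=cam('wrist',np.load(f'{tag}.npy'))
lo,hi=int(sys.argv[3]),int(sys.argv[4])
pts,P=line_edge(im,c,.04,list(range(125,270,3))+list(range(380,445,3)),lo,hi)
p0,n,s,k=fit(P); t=np.array([-n[1],n[0]]); print('edge',p0.round(4),'yaw',np.arctan2(n[1],n[0]).round(4),'resid',s.round(5),k)
print('edge ends', toplane(c,pts[[0,-1]],.04).round(4)[:,:2].tolist())
hsv=cv2.cvtColor(im,cv2.COLOR_BGR2HSV)
m=cv2.inRange(hsv,(22,130,120),(36,255,255)); 
nlab,lab,st,_=cv2.connectedComponentsWithStats(m); i=1+np.argmax(st[1:,4]); ym=(lab==i).astype(np.uint8)*255
q=quad(ym); W=toplane(c,q,.046)[:,:2]
print('yellow box px',cv2.boundingRect(q),'rect m',[np.round(v,4) for v in cv2.minAreaRect(W.astype(np.float32))])
A=toplane(c,np.argwhere(ym)[:,::-1],.046)[:,:2]; print('centroid',A.mean(0).round(4))
# bare part: bright grey connected just below
g=cv2.inRange(hsv,(0,0,110),(180,45,255)); x,y,w,h=cv2.boundingRect(q)
roi=np.zeros_like(g); roi[y+8:y+h+130,x-15:x+w+25]=255
g=cv2.bitwise_or(cv2.bitwise_and(g,roi),ym); g=cv2.morphologyEx(g,cv2.MORPH_CLOSE,np.ones((5,5)))
nlab,lab,st,_=cv2.connectedComponentsWithStats(g); i=lab[y+h//2,x+w//2]; pm=(lab==i).astype(np.uint8)*255
pq=quad(pm); cv2.imwrite('pics/mask_%s.png'%sys.argv[2],pm)
V=toplane(c,pq,.046)[:,:2]; r=cv2.minAreaRect(V.astype(np.float32)); b=cv2.boxPoints(r)
print('plate rect',[np.round(v,4) for v in r]); print('corners',b.round(4).tolist())
E
python3 m1.py T1 w1 30 75
```

```text
edge [ 0.729  -0.0674] yaw 0.1917 resid 0.00015 71
edge ends [[0.6904, 0.1314], [0.7649, -0.252]]
yellow box px (280, 45, 95, 36) rect m [array([ 0.7088, -0.1233]), array([0.0347, 0.1012]), np.float64(16.0799)]
centroid [ 0.7083 -0.1223]
plate rect [array([ 0.6581, -0.1386]), array([0.1416, 0.1016]), np.float64(16.6347)]
corners [[0.5756999850273132, -0.11020000278949738], [0.6047999858856201, -0.20749999582767487], [0.7404000163078308, -0.16699999570846558], [0.7113999724388123, -0.06970000267028809]]
```

```bash
python3 - <<'E'
from h import *
im=cv2.imread('pics/w1.png'); m=cv2.imread('pics/mask_w1.png'); 
o=np.hstack([im[20:200,250:480],m[20:200,250:480]]); cv2.imwrite('pics/w1c.png',cv2.resize(o,None,fx=1.7,fy=1.7))
E
```

```text
(no output)
```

View pics/w1c.png

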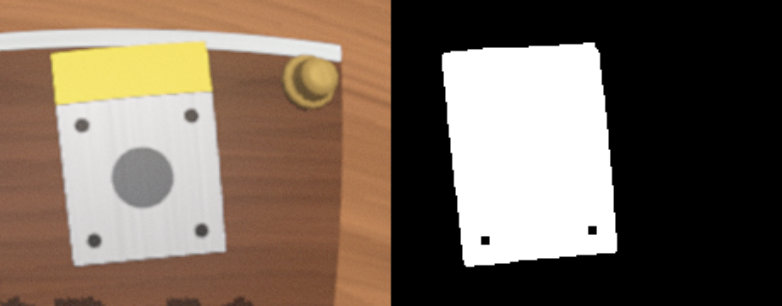

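The plate rectangle measures 141.6 × 101.6 mm at a height of 46 mm, and the yellow band is 34.7 mm, so both match the given sizes. The step's yaw is 0.192 and the plate's is about 0.29, 0.1 rad off square. The paint line is about 48 mm short of the edge. I lower the two half-open fingers behind the bare end. Both fingertips pushing together will square the plate.

Emit:
{"api": "servo_tool", "payload": {"plan": [[[0,0,0.003,-0.5,-1.2,-3,0.1],[0,0,0.003,-0.9,-2.4,-7,0.1],[0,0,0.003,-0.9,-2.4,-10.5,0.1],[0,0,0.003,-0.9,-2.4,-12.8,0.1],[0,0,0.003,-0.9,-2.4,-13.8,0.1],[0,0,0.003,-0.9,-2.4,-14.1,0.1],[0,0,0.003,-0.9,-2.4,-14.2,0.1],[0,0,0.003,-0.9,-2.4,-14.2,0.1]]]}}

```text
time: 2.45
position: [0.5589, -0.1621, 0.0603]
orientation: [3.141, -0.002, 0.193]
force: [-0.3, 0.9, -1.1]
gripper_width: 0.0517
```

```bash
python3 - <<'E'
from h import *
o=telemetry.get_obs(); print(o['time'],o['position'],o['orientation'],o['gripper_width'],o['force'])
np.save('T2.npy',pose()); cv2.imwrite('pics/w2.png',eyes.grab_frame('wrist')[:,:,::-1])
E
```

```text
2.45 [ 0.55887225 -0.16211513  0.06029239] [ 3.14064122e+00 -1.65678501e-03  1.92738750e-01] 0.05170762799188841 [-0.2960206   0.91236412 -1.0785011 ]
```

View pics/w2.png

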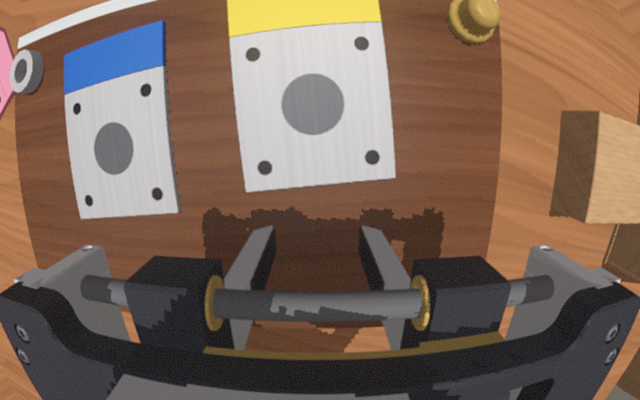

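The wrist view shows both fingertips, at (262,232) and (372,232), centred behind the bare end (its near edge runs (247,191) – (395,178)) with a clear gap. I start pushing gently along the step's x.

Emit:
{"api": "servo_tool", "payload": {"plan": [[[0,0,0,0.4,0.08,0,0.1],[0,0,0,0.8,0.16,0,0.1],[0,0,0,1.2,0.23,0,0.1],[0,0,0,1.6,0.31,0,0.1],[0,0,0,2.0,0.39,0,0.1],[0,0,0,2.4,0.47,0,0.1],[0,0,0,2.8,0.54,0,0.1],[0,0,0,3.2,0.62,0,0.1]]]}}

```text
time: 3.3
position: [0.5907, -0.1556, 0.059]
orientation: [-3.142, -0.0, 0.193]
force: [-0.1, 1.1, -0.1]
gripper_width: 0.0515
```

```bash
python3 - <<'E'
from h import *
o=telemetry.get_obs(); print(o['time'],o['position'],o['orientation'],o['gripper_width'],o['force'])
np.save('T3.npy',pose()); cv2.imwrite('pics/w3.png',eyes.grab_frame('wrist')[:,:,::-1])
E
```

```text
3.3 [ 0.59068233 -0.1555643   0.05903242] [-3.14156317e+00 -3.20672183e-05  1.92813992e-01] 0.051538891743430224 [-0.06699136  1.05328538 -0.1463029 ]
```

View pics/w3.png

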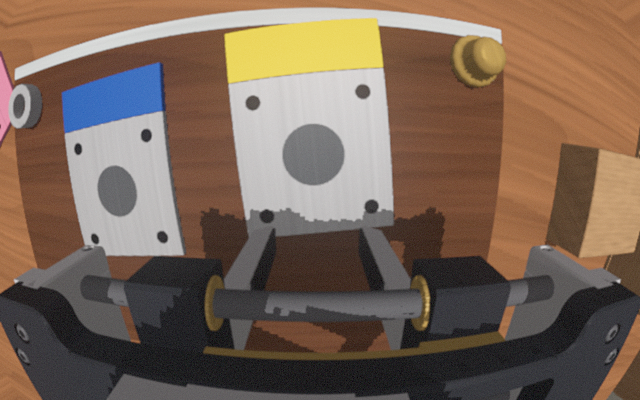

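Here the fingertips look to be just reaching the bare end at (255,232). I measure whether it has moved yet.

```bash
cat > m2.py <<'E'
import sys
from meas import *
tag,name=sys.argv[1:3]; im=cv2.imread(f'pics/{name}.png'); c=cam('wrist',np.load(f'{tag}.npy'))
hsv=cv2.cvtColor(im,cv2.COLOR_BGR2HSV)
m=cv2.inRange(hsv,(22,120,100),(36,255,255)); nl,lab,st,_=cv2.connectedComponentsWithStats(m); i=1+np.argmax(st[1:,4]); ym=(lab==i).astype(np.uint8)*255
x,y,w,h=st[i,:4]; print('yellow px',x,y,w,h,im.shape)
# strip outer edge, from the world prediction of the first measurement (0.729,-0.0674), yaw .1917
n0=np.array([np.cos(.1917),np.sin(.1917)]); t0=np.array([-n0[1],n0[0]]); g=im.min(axis=2).astype(float); P=[]
for a in np.arange(-.2,.2,.004):
    b=np.array([.729,-.0674])+a*t0
    ss=np.arange(-.008,.008,.0005); q=proj(c,np.c_[b+ss[:,None]*n0,np.full(len(ss),.04)])
    if q.min()<1 or q[:,0].max()>638 or q[:,1].max()>398: continue
    if abs(q[:,0].mean()-(x+w/2))<w/2+8: continue
    v=cv2.remap(g.astype(np.float32),q[:,0].astype(np.float32)[None],q[:,1].astype(np.float32)[None],1)[0]
    if v.max()-v.min()<60: continue
    k=np.argmin(np.diff(v)); P.append(b+n0*(ss[k]+.00025))
if len(P)>8:
    p0,n,s,k=fit(np.array(P)); print('edge at y=-.0674 frame: yaw',np.arctan2(n[1],n[0]).round(4),'s',(p0@n0).round(4),'resid',s.round(5),k,'/',len(P))
# paint line and side edges: per-column bottom of yellow
cols=np.arange(x+5,x+w-5); B=[];Tp=[]
satf=hsv[:,:,1].astype(float)
for u in cols:
    r=np.where(ym[:,u])[0]
    if len(r)<5: continue
    B.append((u,r.max()+.5)); Tp.append((u,r.min()-.5))
W=toplane(c,B,.046)[:,:2]; p,nn,s,k=fit(W); print('paint line: yaw',np.arctan2(nn[1],nn[0]).round(4),'s mid',(W.mean(0)@n0).round(4),'t mid',(W.mean(0)@t0).round(4),'resid',s.round(5))
if min(b for _,b in Tp)>1:
    W=toplane(c,Tp,.046)[:,:2]; p,nn,s,k=fit(W); print('yellow end: yaw',np.arctan2(nn[1],nn[0]).round(4),'s',(W.mean(0)@n0).round(4),'resid',s.round(5))
print('TCP s,t',(c and np.load(f'{tag}.npy')[:2,3]@n0).round(4),(np.load(f'{tag}.npy')[:2,3]@t0).round(4))
E
for i in 1 3; do python3 m2.py T$i w$i; done
```

```text
yellow px 280 45 95 36 (400, 640, 3)
edge at y=-.0674 frame: yaw 0.1919 s 0.7031 resid 0.00035 60 / 68
paint line: yaw 0.2928 s mid 0.6554 t mid -0.2563 resid 0.00037
yellow end: yaw 0.2652 s 0.6891 resid 0.00048
TCP s,t 0.5297 -0.2444
yellow px 224 19 160 64 (400, 640, 3)
edge at y=-.0674 frame: yaw 0.1917 s 0.7026 resid 0.00026 68 / 68
paint line: yaw 0.2911 s mid 0.6549 t mid -0.257 resid 0.0002
yellow end: yaw 0.2798 s 0.6892 resid 0.00028
TCP s,t 0.5502 -0.2653
```

```bash
python3 - <<'E'
from h import *
T=np.load('T3.npy'); c=cam('wrist',T)
for x in(-.008,0,.008):
  for z in (.017,0):
    for y in(-.026,.026): print(x,y,z,proj(c,(T@[x,y,z,1])[:3]).round(1))
im=cv2.imread('pics/w3.png')[170:300,200:430]; cv2.imwrite('pics/w3c.png',cv2.resize(im,None,fx=3.4,fy=3.4,interpolation=2))
print(toplane(c,[(247,237),(393,225)],.046)[:,:2]@[.9817,.1905])
E
```

```text
-0.008 -0.026 0.017 [[278.7 240.8]]
-0.008 0.026 0.017 [[353.3 240.9]]
-0.008 -0.026 0 [[275.7 250.2]]
-0.008 0.026 0 [[356.2 250.3]]
0 -0.026 0.017 [[278.3 230. ]]
0 0.026 0.017 [[353.7 230.1]]
0 -0.026 0 [[275.2 238.7]]
0 0.026 0 [[356.8 238.8]]
0.008 -0.026 0.017 [[277.9 218.9]]
0.008 0.026 0.017 [[354.2 219. ]]
0.008 -0.026 0 [[274.7 226.8]]
0.008 0.026 0 [[357.3 226.9]]
[0.54614095 0.55506696]
```

View pics/w3c.png

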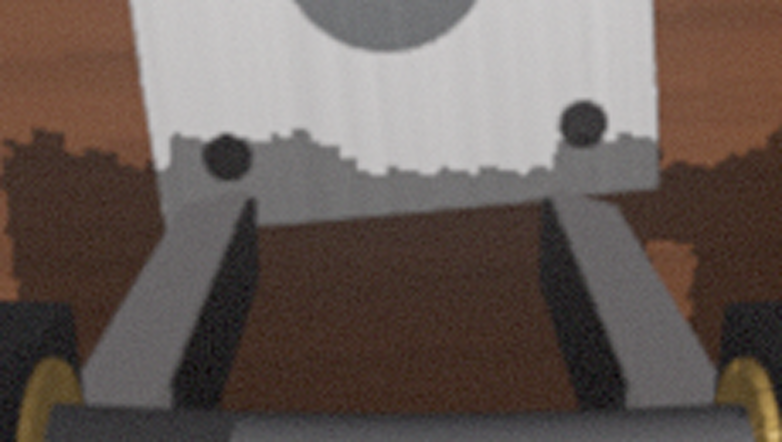

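The measurement shows the plate hasn't moved, although the fingers should have been 10 mm into it. The fingertip corner at (274,229) also projects to a height of about 0.06. So the tips may be higher than I assumed, above the plate. I check this in the scene view.

```bash
python3 - <<'E'
from h import *
f=eyes.grab_frame('scene')[:,:,::-1]; cv2.imwrite('pics/s3.png',f)
T=np.load('T3.npy'); c=cam('scene')
for y in(-.026,.026):
  for z in(.017,0): print(y,z,proj(c,(T@[.008,y,z,1])[:3]).round(1))
cv2.imwrite('pics/s3c.png',cv2.resize(f[130:270,170:350],None,fx=4.2,fy=4.2,interpolation=2))
E
```

```text
-0.026 0.017 [[260.5 215.6]]
-0.026 0 [[259.7 211.3]]
0.026 0.017 [[243.1 210.4]]
0.026 0 [[242.2 206.1]]
```

View pics/s3c.png

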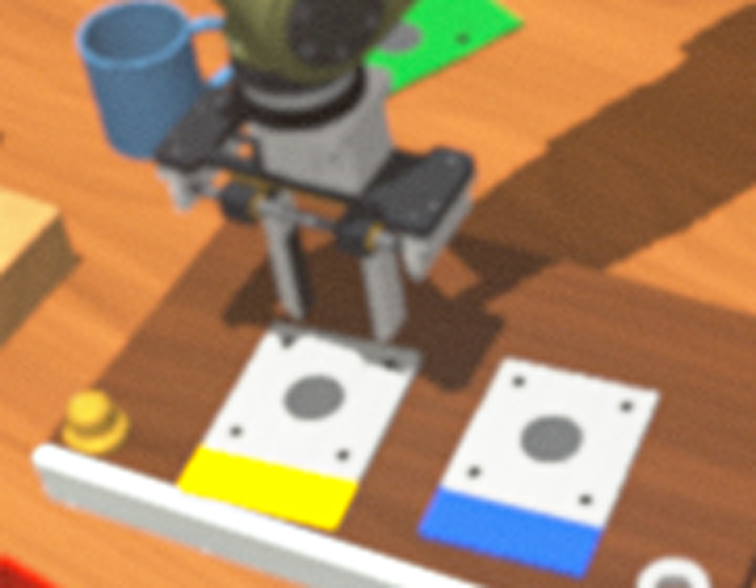

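```bash
python3 - <<'E'
from h import *
T=np.load('T3.npy'); cw=cam('wrist',T); cs=cam('scene')
def tri(a,b):
    A=toplane(cw,a,0)[0];o1=cw[4];d1=A-o1;B=toplane(cs,b,0)[0];o2=cs[4];d2=B-o2
    s,t=np.linalg.lstsq(np.c_[d1,-d2],o2-o1,rcond=None)[0]; p,q=o1+s*d1,o2+t*d2
    print(((p+q)/2).round(4),'gap',np.linalg.norm(p-q).round(4),'tool',(np.linalg.inv(T)@np.r_[(p+q)/2,1]).round(4)[:3])
tri((274,229),(259.3,211.4)); tri((360,229),(241,206.))
# check of calibration: plate near-left corner in both
tri((247,237),(170+420/4.2,130+355/4.2))
E
```

```text
[ 0.5933 -0.1288  0.0594] gap 0.0023 tool [ 0.0077 -0.0258 -0.0004]
[ 0.6034 -0.1823  0.0585] gap 0.0025 tool [0.0074 0.0287 0.0005]
[ 0.5767 -0.1092  0.0425] gap 0.001 tool [-0.0049 -0.0481  0.0166]
```

Both views agree: the fingertips sit at a height of about 0.059, level with the TCP at this opening, so they passed over the plate without touching it. I back off, then lower about 14 mm more and check again.

Emit:
{"api": "servo_tool", "payload": {"plan": [[[0,0,0,-0.8,-0.16,0,0.1],[0,0,0,-1.7,-0.33,0,0.1],[0,0,0,-2.5,-0.48,0,0.1],[0,0,0,-2.5,-0.48,0,0.1],[0,0,0,-2.5,-0.48,-0.5,0.1],[0,0,0,-2.5,-0.48,-1.0,0.1],[0,0,0,-2.5,-0.48,-1.3,0.1],[0,0,0,-2.5,-0.48,-1.3,0.1]]]}}

```text
time: 4.2
position: [0.5651, -0.1603, 0.0452]
orientation: [-3.141, 0.001, 0.193]
force: [0.8, -0.9, -0.3]
gripper_width: 0.0518
```

```bash
python3 - <<'E'
from h import *
o=telemetry.get_obs(); print(o['time'],o['position'],o['orientation'],o['gripper_width'],o['force'])
np.save('T4.npy',pose()); w=eyes.grab_frame('wrist')[:,:,::-1]; cv2.imwrite('pics/w4.png',w)
f=eyes.grab_frame('scene')[:,:,::-1]; cv2.imwrite('pics/s4.png',f)
a=cv2.resize(w[170:300,220:410],(585,400),interpolation=2); b=cv2.resize(f[170:260,200:320],(533,400),interpolation=2)
cv2.imwrite('pics/c4a.png',a); cv2.imwrite('pics/c4b.png',b)
E
```

```text
4.2 [ 0.56509879 -0.16025986  0.04523996] [-3.14098011e+00  1.01420334e-03  1.92923912e-01] 0.05175998656956388 [ 0.83292544 -0.90363605 -0.28802598]
```

View pics/c4a.png

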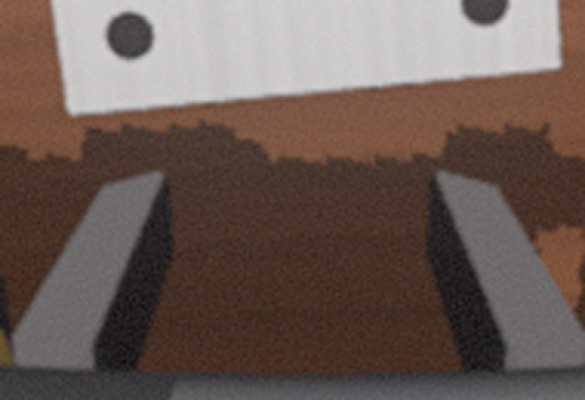

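View pics/c4b.png

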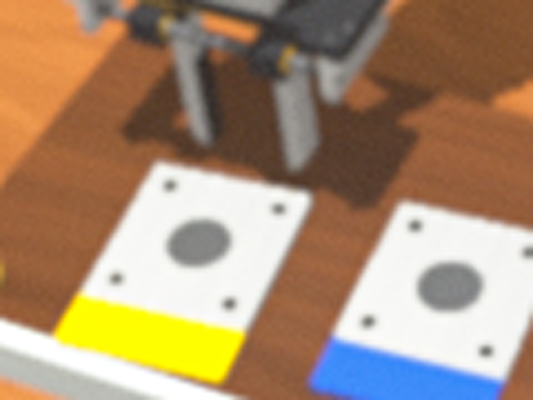

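Both crops show the tips behind the bare end and just above the step. The TCP is at z 0.045 with no contact force. I feel for the step in 1 mm moves.

Emit:
{"api": "servo_tool", "payload": {"plan": [[[0,0,0,0,0,-0.1,0.1],[0,0,0,0,0,-0.2,0.1],[0,0,0,0,0,-0.3,0.1],[0,0,0,0,0,-0.3,0.1]]]}}

```text
time: 4.7
position: [0.5653, -0.1604, 0.0429]
orientation: [-3.142, 0.0, 0.193]
force: [0.0, 0.1, 0.3]
gripper_width: 0.0515
```

Emit:
{"api": "servo_tool", "payload": {"plan": [[[0,0,0,0,0,-0.1,0.1],[0,0,0,0,0,-0.1,0.1]]]}}

```text
time: 4.9
position: [0.5653, -0.1604, 0.0419]
orientation: [-3.142, 0.0, 0.193]
force: [0.6, -0.9, 1.0]
gripper_width: 0.0515
```

Emit:
{"api": "servo_tool", "payload": {"plan": [[[0,0,0,0,0,-0.1,0.1],[0,0,0,0,0,-0.1,0.1]]]}}

```text
time: 5.1
position: [0.5653, -0.1604, 0.0409]
orientation: [-3.142, 0.0, 0.193]
force: [-0.8, 0.2, 0.3]
gripper_width: 0.0513
```

Emit:
{"api": "servo_tool", "payload": {"plan": [[[0,0,0,0,0,-0.1,0.1],[0,0,0,0,0,-0.1,0.1]]]}}

```text
time: 5.3
position: [0.5653, -0.1604, 0.0399]
orientation: [-3.141, 0.0, 0.193]
force: [-0.3, -0.2, -0.1]
gripper_width: 0.0516
```

Emit:
{"api": "servo_tool", "payload": {"plan": [[[0,0,0,0,0,-0.1,0.1],[0,0,0,0,0,-0.1,0.1]]]}}

```text
time: 5.5
position: [0.5653, -0.1604, 0.0389]
orientation: [-3.142, 0.0, 0.193]
force: [0.2, 0.0, 0.5]
gripper_width: 0.0515
```

```bash
python3 - <<'E'
from h import *
o=telemetry.get_obs(); print(o['time'],o['position'],o['orientation'],o['gripper_width'],o['force'])
np.save('T5.npy',pose()); w=eyes.grab_frame('wrist')[:,:,::-1]; cv2.imwrite('pics/w5.png',w)
f=eyes.grab_frame('scene')[:,:,::-1]; cv2.imwrite('pics/s5.png',f)
cv2.imwrite('pics/c5a.png',np.hstack([cv2.resize(w[190:290,220:410],(400,210),interpolation=2),cv2.resize(f[180:220,220:290],(367,210),interpolation=2)]))
E
```

```text
5.5 [ 0.56526367 -0.16043533  0.03890214] [-3.14150112e+00  1.61305092e-04  1.92757724e-01] 0.05146455815380645 [0.2241982  0.02621443 0.45307675]
```

View pics/c5a.png

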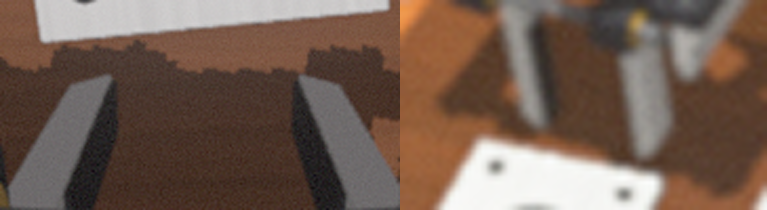

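Emit:
{"api": "servo_tool", "payload": {"plan": [[[0,0,0,0,0,-0.1,0.1],[0,0,0,0,0,-0.1,0.1]]]}}

```text
time: 5.8
position: [0.5653, -0.1604, 0.0379]
orientation: [-3.142, 0.0, 0.193]
force: [0.3, -0.5, 0.1]
gripper_width: 0.0519
```

Emit:
{"api": "servo_tool", "payload": {"plan": [[[0,0,0,0,0,-0.1,0.1],[0,0,0,0,0,-0.1,0.1]]]}}

```text
time: 6.0
position: [0.5653, -0.1604, 0.0369]
orientation: [-3.141, 0.0, 0.193]
force: [-0.2, -1.1, 0.7]
gripper_width: 0.052
```

Emit:
{"api": "servo_tool", "payload": {"plan": [[[0,0,0,0,0,-0.1,0.1],[0,0,0,0,0,-0.1,0.1]]]}}

```text
time: 6.2
position: [0.5653, -0.1605, 0.036]
orientation: [3.142, -0.0, 0.193]
force: [-0.6, -0.5, -0.2]
gripper_width: 0.0515
```

```bash
python3 - <<'E'
from h import *
o=telemetry.get_obs(); print(o['time'],o['position'],o['force'])
np.save('T6.npy',pose()); w=eyes.grab_frame('wrist')[:,:,::-1]; cv2.imwrite('pics/w6.png',w)
f=eyes.grab_frame('scene')[:,:,::-1]; cv2.imwrite('pics/s6.png',f)
cv2.imwrite('pics/c6a.png',cv2.resize(w[200:260,230:300],(700,600),interpolation=2));cv2.imwrite('pics/c6b.png',cv2.resize(f[180:230,220:290],(784,560),interpolation=2))
E
```

```text
6.2 [ 0.56533209 -0.16045878  0.03599185] [-0.57940562 -0.53251009 -0.20807549]
```

View pics/c6a.png

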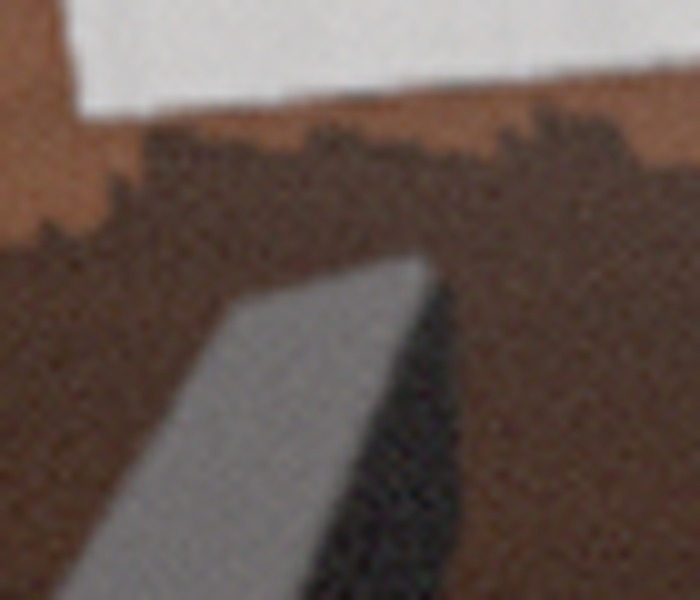

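View pics/c6b.png

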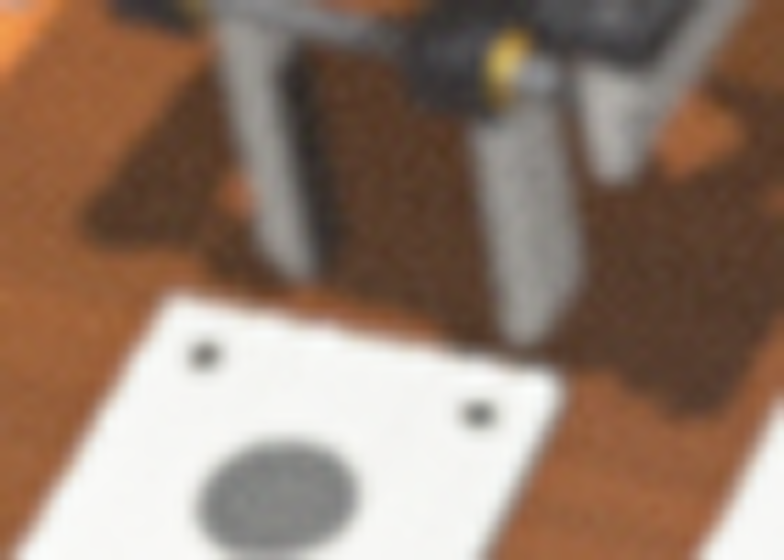

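```bash
python3 - <<'E'
from h import *
T=np.load('T6.npy'); cw=cam('wrist',T); cs=cam('scene')
def tri(a,b):
    A=toplane(cw,a,0)[0];o1=cw[4];d1=A-o1;B=toplane(cs,b,0)[0];o2=cs[4];d2=B-o2
    s,t=np.linalg.lstsq(np.c_[d1,-d2],o2-o1,rcond=None)[0]; p,q=o1+s*d1,o2+t*d2
    print(((p+q)/2).round(4),'gap',np.linalg.norm(p-q).round(4),'tool',(np.linalg.inv(T)@np.r_[(p+q)/2,1]).round(4)[:3])
tri((273,226),(266,210.8)); tri((273,226),(266,211.8)); tri((237.5+0.5,211.8),(270.3,214))
print(proj(cs,(T@[.008,-.026,-.005,1])[:3]))
E
```

```text
[ 0.5675 -0.1319  0.0344] gap 0.001 tool [ 0.0075 -0.0276  0.0016]
[ 0.567  -0.132   0.0307] gap 0.0007 tool [ 0.0071 -0.0276  0.0053]
[ 0.5752 -0.11    0.042 ] gap 0.0002 tool [ 0.0193 -0.0476 -0.006 ]
[[264.98307462 209.211159  ]]
```

Emit:
{"api": "servo_tool", "payload": {"plan": [[[0,0,0,0,0,-0.05,0.1],[0,0,0,0,0,-0.1,0.1]]]}}

```text
time: 6.5
position: [0.5654, -0.1604, 0.0358]
orientation: [3.142, -0.0, 0.193]
force: [-5.0, 2.1, 14.3]
gripper_width: 0.052
```

Emit:
{"api": "servo_tool", "payload": {"plan": [[[0,0,0,0,0,-0.05,0.1],[0,0,0,0,0,-0.1,0.1]]]}}

```text
time: 6.7
position: [0.5655, -0.1605, 0.0357]
orientation: [3.141, -0.0, 0.193]
force: [-11.1, 3.5, 23.3]
gripper_width: 0.0518
```

Emit:
{"api": "servo_tool", "payload": {"plan": [[[0,0,0,0,0,-0.05,0.1],[0,0,0,0,0,-0.1,0.1]]]}}

```text
time: 6.9
position: [0.5656, -0.1605, 0.0356]
orientation: [3.141, -0.001, 0.193]
force: [-15.4, 4.2, 33.8]
gripper_width: 0.0517
```

Contact with the step came at TCP z 0.0359, so at this opening the tips end about 4 mm above the TCP. I raise to about 2 mm above the step and begin the push.

Emit:
{"api": "servo_tool", "payload": {"plan": [[[0,0,0,0,0,0.3,0.1],[0,0,0,0,0,0.5,0.1],[0,0,0,0,0,0.5,0.1]]]}}

```text
time: 7.2
position: [0.5654, -0.1605, 0.0381]
orientation: [3.141, -0.0, 0.193]
force: [0.3, -0.5, -0.1]
gripper_width: 0.0516
```

Emit:
{"api": "servo_tool", "payload": {"plan": [[[0,0,0,0.4,0.08,0,0.1],[0,0,0,0.8,0.16,0,0.1],[0,0,0,1.2,0.23,0,0.1],[0,0,0,1.5,0.29,0,0.1],[0,0,0,1.8,0.35,0,0.1],[0,0,0,2.1,0.41,0,0.1],[0,0,0,2.4,0.47,0,0.1],[0,0,0,2.7,0.52,0,0.1]]]}}

```text
time: 8.0
position: [0.5918, -0.155, 0.0376]
orientation: [-3.141, 0.002, 0.193]
force: [-5.7, 1.0, 2.2]
gripper_width: 0.0519
```

```bash
python3 - <<'E'
from h import *
o=telemetry.get_obs(); print(o['time'],o['position'],o['force'])
np.save('T7.npy',pose()); w=eyes.grab_frame('wrist')[:,:,::-1]; cv2.imwrite('pics/w7.png',w)
E
python3 m2.py T7 w7
```

```text
8.0 [ 0.59175127 -0.15499397  0.03764478] [-5.71504872  1.02363579  2.2289362 ]
yellow px 226 0 175 54 (400, 640, 3)
edge at y=-.0674 frame: yaw 0.1917 s 0.7026 resid 0.00027 50 / 50
paint line: yaw 0.2418 s mid 0.6682 t mid -0.2629 resid 0.00017
TCP s,t 0.5514 -0.2649
```

View pics/w7.png

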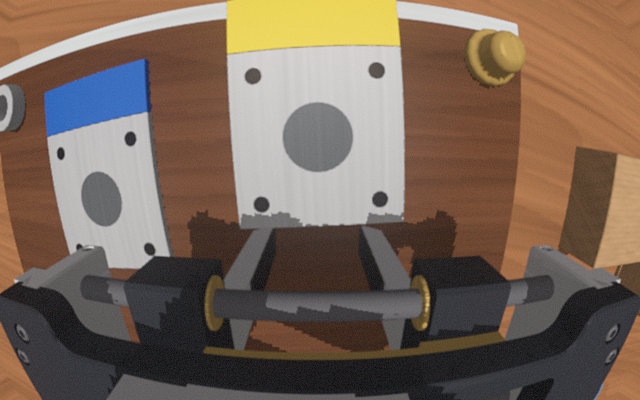

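The push works: the plate has advanced and turned to within 0.05 rad of square, with its bare edge at (240,228)–(403,220) and the fingers behind it. About 34 mm remain.

Emit:
{"api": "servo_tool", "payload": {"plan": [[[0,0,0,0.3,0.06,0,0.1],[0,0,0,0.6,0.12,0,0.1],[0,0,0,0.9,0.17,0,0.1],[0,0,0,1.2,0.23,0,0.1],[0,0,0,1.5,0.29,0,0.1],[0,0,0,1.8,0.35,0,0.1],[0,0,0,2.1,0.41,0,0.1],[0,0,0,2.4,0.47,0,0.1]]]}}

```text
time: 8.85
position: [0.6158, -0.1506, 0.0377]
orientation: [-3.141, 0.002, 0.193]
force: [-5.5, -2.0, 2.1]
gripper_width: 0.0518
```

```bash
python3 - <<'E'
from h import *
o=telemetry.get_obs(); print(o['time'],o['position'],o['force'])
np.save('T8.npy',pose()); w=eyes.grab_frame('wrist')[:,:,::-1]; cv2.imwrite('pics/w8.png',w)
E
python3 m2.py T8 w8
```

```text
8.85 [ 0.61583138 -0.15056134  0.03766281] [-5.5365897  -1.96803342  2.12662099]
yellow px 235 0 173 52 (400, 640, 3)
edge at y=-.0674 frame: yaw 0.1917 s 0.7026 resid 0.00019 70 / 70
paint line: yaw 0.1938 s mid 0.6916 t mid -0.2678 resid 0.00016
TCP s,t 0.5759 -0.2651
```

View pics/w8.png

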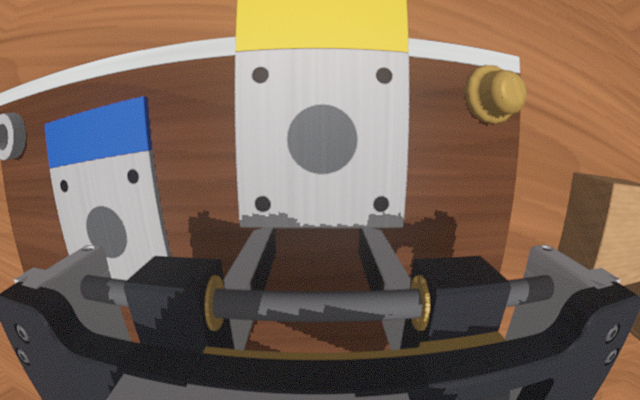

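The plate is now square (0.194 against 0.192). The paint line is 11 mm short of the edge, at rows of about 50 against the strip's outer edge at about 38–42. I push the last 11 mm, slowing at the end.

Emit:
{"api": "servo_tool", "payload": {"plan": [[[0,0,0,0.25,0.05,0,0.1],[0,0,0,0.5,0.1,0,0.1],[0,0,0,0.7,0.14,0,0.1],[0,0,0,0.85,0.16,0,0.1],[0,0,0,0.95,0.18,0,0.1],[0,0,0,1.03,0.2,0,0.1],[0,0,0,1.08,0.21,0,0.1],[0,0,0,1.08,0.21,0,0.1]]]}}

```text
time: 9.7
position: [0.6266, -0.1485, 0.0376]
orientation: [-3.141, 0.002, 0.193]
force: [-4.7, -0.3, 0.8]
gripper_width: 0.0517
```

```bash
python3 - <<'E'
from h import *
o=telemetry.get_obs(); print(o['time'],o['position'],o['force'])
np.save('T9.npy',pose()); w=eyes.grab_frame('wrist')[:,:,::-1]; cv2.imwrite('pics/w9.png',w)
E
python3 m2.py T9 w9
```

```text
9.7 [ 0.626634   -0.14847925  0.03764905] [-4.69840461 -0.33537193  0.78707777]
yellow px 235 0 174 52 (400, 640, 3)
edge at y=-.0674 frame: yaw 0.1917 s 0.7026 resid 0.00018 70 / 70
paint line: yaw 0.1942 s mid 0.7026 t mid -0.2681 resid 0.00016
TCP s,t 0.5869 -0.2652
```

View pics/w9.png

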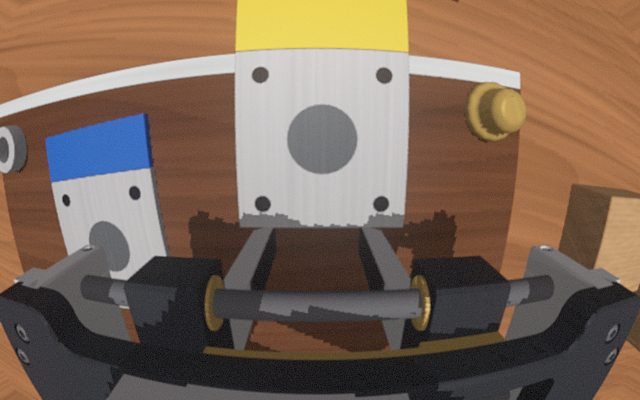

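The paint line now measures s 0.7026 against the edge's 0.7026, and in the picture it lies in line with the strip's outer edge. I back straight off, then rise clear.

Emit:
{"api": "servo_tool", "payload": {"plan": [[[0,0,0,-0.4,-0.08,0,0.1],[0,0,0,-1.2,-0.23,0,0.1],[0,0,0,-2.4,-0.47,0,0.1],[0,0,0,-3.5,-0.68,0,0.1],[0,0,0,-3.5,-0.68,2,0.1],[0,0,0,-3.5,-0.68,6,0.1],[0,0,0,-3.5,-0.68,10,0.1],[0,0,0,-3.5,-0.68,14,0.1]]]}}

```text
time: 10.55
position: [0.5916, -0.1553, 0.1798]
orientation: [3.141, -0.001, 0.193]
force: [0.4, -0.1, 0.1]
gripper_width: 0.0516
```

Emit:
{"api": "servo_tool", "payload": {"plan": [[[0,0,0,2,0.4,1.5,0.1],[0,0,0,3,0.6,3,0.1],[0,0,0,3,0.6,3,0.1],[0,0,0,3,0.6,3,0.1],[0,0,0,3,0.6,3,0.1]]]}}

```text
time: 11.05
position: [0.6213, -0.1493, 0.2068]
orientation: [-3.141, 0.001, 0.193]
force: [0.3, 0.2, 0.1]
gripper_width: 0.052
```

```bash
python3 - <<'E'
from h import *
o=telemetry.get_obs(); print(o['time'],o['position'],o['force'])
np.save('T10.npy',pose()); cv2.imwrite('pics/w10.png',eyes.grab_frame('wrist')[:,:,::-1])
f=eyes.grab_frame('scene')[:,:,::-1]; cv2.imwrite('pics/s10.png',f)
E
python3 m2.py T10 w10
```

```text
11.05 [ 0.62127884 -0.14930381  0.20684616] [0.33854794 0.17280033 0.11329951]
yellow px 274 51 92 31 (400, 640, 3)
edge at y=-.0674 frame: yaw 0.1917 s 0.7031 resid 0.0003 62 / 68
paint line: yaw 0.1948 s mid 0.703 t mid -0.2681 resid 0.00023
yellow end: yaw 0.191 s 0.7376 resid 0.00028
TCP s,t 0.5815 -0.2649
```

View pics/w10.png

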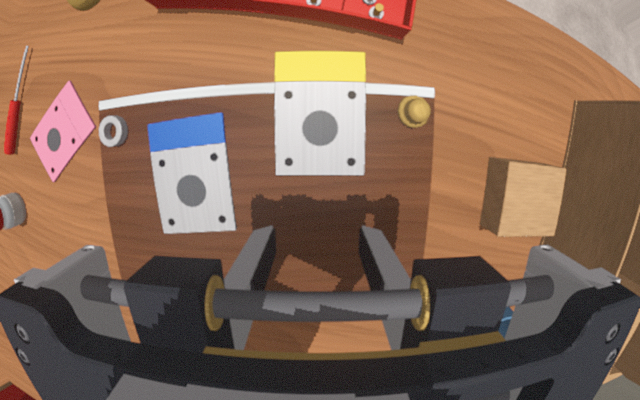

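View pics/s10.png

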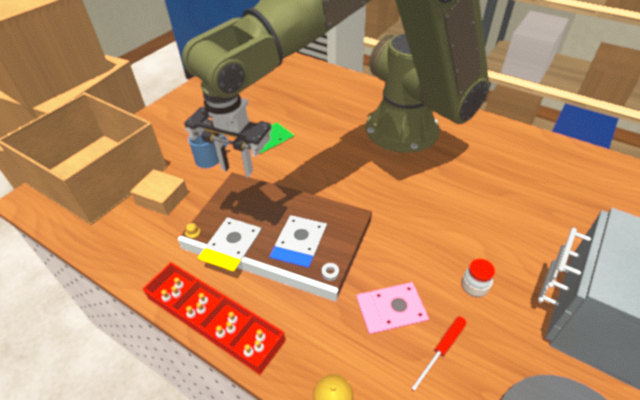

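The final wrist view shows the yellow band at rows 51–82, fully beyond the strip, with the paint line on its outer edge. The scene view shows the blue plate, bearing, nut and the rest where they were, and the gripper well clear. I hand the job in.

```bash
python3 -c "
from plant import job; print(job.close_job())"
```

```text
the job is handed in; nothing more can be done
None
```

I pushed the yellow-ended plate about 48 mm with both fingertips until the whole yellow end hung out past the step's far edge, then backed off and handed the job in. It took about 11 s of the 48 allowed. No verdict was reported.

- **Position:** in the last wrist view, taken with the arm clear, the paint line was within about 0.5 mm of the edge and the plate about 0.003 rad off square. The yellow end reached about 34.5 mm past the edge.
- **Other things:** by eye, the blue-ended plate and everything else looked unmoved; I did not measure them again.
- **What disagreed:** at the half-open setting I used, the fingertips ended about 4 mm behind the TCP, not the stated 17 mm ahead. Because of this, the first pass went over the plate without touching it. I found the true height by pressing the tips on the step, with up to about 34 N upward (37 N in all) at the wrist.

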